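Fetch the long objective from the lens carousel

ROBOT

A 6-joint arm with a two-finger parallel gripper is mounted at the origin on the work surface. World frame = base frame: x ahead of the robot, y to its left, z up, the work surface at z = 0. Lengths are in m, angles in rad, forces in N, time in s.
With the tool pointing down it reaches from about 0.3 to 0.875 m from the base axis. Payload 6.4 kg.
Tool frame: the origin (TCP) lies on the front face of the gripper's body, between the roots of the fingers; the fingertips stand 73 mm ahead of it and the grasp point (between the pads) lies ahead of it (robot.grip_depth is the z of the grasp point in the tool frame, in m); z points along the fingers, y is the direction in which the jaws open and shut (so a half turn about z gives the same grasp; the last joint's range is limited). The gripper opens to 85 mm and grips with 20 to 120 N. Pads are 22 mm wide; open, the fingers measure 114 mm over their backs; the gripper's body (76 mm by 85 mm) begins 54 mm behind the grasp point. The pads swing forward as they close: fully open they stand 13 mm farther back than shut.
Start: joints at [-1.387, 0.181, 1.607, -0, 1.354, -0.206], TCP at [0.219, -0.532, 0.304] pointing down, gripper open.
Joint ranges: [-2.99, 2.99], [-0.89, 2.07], [0.3, 2.58], [-1.14, 4.28], [0, 2.63], [-3.12, 3.12]. Speed limits (rad/s): [2.57, 2.57, 3.01, 3.14, 3.14, 3.14].

INTERFACE

Orientations are given as a unit quaternion [w, x, y, z].
In Python, from workcell import robot, get_image, calibration gives the robot as it stands.
- The arm moves only by the tool servo_tool, never from a script. Its argument "increments" is a list of rows, each a list of 7 numbers: the turn, a rotation vector about the tool's x, y, z in degrees, then the shift along the tool's x, y, z in cm, then the closure, from 0 (fully open) to 1 (shut). In form: [[rx, ry, rz, x, y, z, jaw], ...]. A call has exactly 5 rows; each row shifts and turns the pose as measured when the row begins, along the tool's axes as they then stand; what a row does not reach is not made up. A row lasts 1/12 s, in which the tool goes at most 41.7 mm and 7.16 degrees, less where a joint would pass 70% of its speed; a pose out of reach is approached as far as the arm can. A call with a gripper value outside its range is refused whole. The fingers move at their own pace and stop on an object; "force" is the grip in N (left out, the last holds). Time passes only in rows, so rows that do not move let the fingers close, or fill a call up. It gives the time, the measured TCP pose, the force and the opening at its end, in the units of the state.
- robot.read_state(): the state, without advancing time (a new reading comes with each control period).
- get_image(name): name is "scene" or "top" or "wrist"; returns the picture (480x640x3 uint8, red, green, blue); there is no depth.
- calibration(name): a dict with "K" (3x3 intrinsics, pixels), "k1" (the pictures are not rectified: a ray, as slopes to the right and down, at radius r is drawn at 1 + k1 r^2 times it, then the intrinsics apply), "rvec" (rotation vector, rad) and "tvec" (3), from world to camera coordinates, as OpenCV has them. Camera axes: x right, y down, z forward; pixel columns grow to the right and rows downward; lengths in m; the calibration is good to about 2 mm. A picture is of the moment at which its call begins: read the wrist's pose just before it. calibration takes no time and is no camera call; for the wrist camera it gives the pose at the moment of the call.
- robot.close_job(): hands the job in, once; it reports no verdict.
The state is a dict: "clock": time; "joints": joint angles; "qd": joint speeds; "tau": joint torques, N m; "tool_pos": TCP position; "tcp_rot": TCP orientation; "ft_force": force on the tool from outside, world axes, zero at the start; "moment": the same for the moment, N m; "finger_gap": finger opening in m.
Only numpy, scipy, OpenCV 4.12 (cv2) and the standard library are available. Lean on these libraries where they do the work, as an engineer would, in place of code of your own. Each camera call takes 0.05 s, during which the arm holds its last target.

TASK

Turn the lens carousel by its handle until the pocket with the longest objective stands at the pointer facing the arm, and let go of it. Then lift that objective out of its pocket there, keep it upright, and set it down gently, standing inside the steel ring on the black inspection stage.

Things in the scene. Friction and masses are not known exactly. Their poses are not given: they have to be found in the camera images.
- long_objective: Longest of the four steel objectives standing nose up in the carousel: 92 mm tall (others 64 or less), 0.14 to 0.28 kg. Flange 30 mm across, 6 high; round body 26 mm across from 7 to 72 mm up (grip here); nose narrows to 14 mm. Origin: centre of underside, z up. Stands with 2 mm play in a collar 22 mm high, 95 mm from the carousel's axis, at first 40 to 80 degrees either side of the pointer.
- carousel_handle (a point): Centre of the handle's top face, on the carousel's upright axis, 110 mm above the table. Aluminium bar 60 mm long (x), 14 wide (y), 32 high, on a 24 mm post; x, y turn with the carousel: a black disc 244 mm across, top at 30 mm, six collars (43 mm across) 60 degrees apart, two of them in line with the bar. Turns either way, light friction (0.03 N m), stays where left.
- carousel_front (a point): Fixed point 30 mm above the table, 95 mm from the carousel's axis: where the middle of a pocket's floor (the objective's origin) lies when that pocket stands exactly at the pointer. The pointer is a small aluminium block on the carousel's fixed foot, sticking out from under the disc on the arm's side, 141 mm from the axis in the same direction.
- stage: Inspection stage, fixed: black plate 140 x 140 mm, 12 mm thick, with a steel ring in its middle, 48 mm across inside, 62 mm outside, standing 8 mm above the plate. Origin: centre of the plate's underside, on the table. The objective is to stand on the plate inside the ring, 12 mm above this origin.

How it is judged:
On the way, in this order (a step that is already met when the one before it is completed fails the run):
1. the long objective, still in its pocket, stands at rest at the pointer (within 18 mm, about 10 degrees), not held by the gripper (horizontal distance between long_objective and carousel_front below 0.018 m and z of long_objective in the frame of carousel_front below 0.006 m and angle between long_objective's own z axis and vertical below 0.2 rad and linear speed of long_objective below 0.02 m/s and contact force between the fingers and anything else below 0.3 N), for 0.2 s.
2. the long objective is lifted out of its pocket at the pointer (clear of the collar, within 30 mm of the pointer's place) (z of long_objective in the frame of carousel_front above 0.023 m and horizontal distance between long_objective and carousel_front below 0.03 m).
At the end, for the whole second after the job is handed in: The long objective stands upright (within 10 degrees), released and at rest, on the stage's plate inside the steel ring: within 13 mm of the ring's centre and with its foot down on the plate (within 4 mm) (horizontal distance between long_objective and stage below 0.013 m and z of long_objective in the frame of stage between 0.008 and 0.016 m and angle between long_objective's own z axis and vertical below 0.17 rad and linear speed of long_objective below 0.02 m/s); the robot touches nothing.
It fails at once if the long objective is tipped by more than 35 degrees (angle between long_objective's own z axis and vertical above 0.61 rad).
It fails at once if the long objective is dropped on the stage (falls free faster than 0.7 m/s, from more than about 25 mm) (horizontal distance between long_objective and stage below 0.05 m and linear speed of long_objective above 0.7 m/s and contact force between the fingers and long_objective below 0.1 N).
It also fails if it takes over 59 s, if anything falls off the work surface, if the arm or the gripper's body presses on something with over 40 N, if the wrist force passes 120 N, or if a joint passes its speed limit or range.

## Working session

There is one attempt and no reset: what is moved stays moved. The work goes in short steps, Python scripts to look and compute and a tool call to move; the robot and the scene stay as the last step left them, time stands still between calls to the robot, and variables do not carry over. Pictures are saved under pics/ and viewed, and the job is handed in when it is done.

Besides the shell and the picture viewer there is one more tool, called after ">>>" as name(argument=value, ...) on one line, values as JSON. servo_tool: Moves the arm, as the interface text tells. Its arguments: {"type":"object","properties":{"increments":{"type":"array","items":{"type":"array","items":{"type":"number"}}},"force":{"type":"number"}},"required":["increments"]}

```bash
ls; mkdir -p pics; python3 - <<'E'
from workcell import robot,get_image,calibration
import cv2
print(robot.read_state(), robot.grip_depth)
for n in ["scene","top","wrist"]:
    c=calibration(n);print(n,c)
    cv2.imwrite(f"pics/{n}0.png",get_image(n)[:,:,::-1])
E
```

```text
pics
{'clock': 0.0, 'joints': array([-1.38727763e+00,  1.81556397e-01,  1.60799319e+00, -1.06070448e-05,
        1.35381329e+00, -2.06269847e-01]), 'qd': array([ 0.00099584, -0.00196981, -0.00048652,  0.00070762, -0.00137053,
       -0.00301823]), 'tau': array([ 1.05672269e-03, -4.44865465e+01, -3.51339054e+01, -3.36583917e-04,
        9.05022636e-03, -1.93139704e-05]), 'tool_pos': array([ 0.21844641, -0.53142949,  0.30298258]), 'tcp_rot': array([-8.85110308e-04,  9.81067544e-01,  1.93663859e-01,  4.89058849e-06]), 'ft_force': array([ 0.15921627, -0.19828642,  0.20037994]), 'moment': array([0.03739445, 0.03928294, 0.02011885]), 'finger_gap': 0.08521012887896476} 0.0539
scene {'K': array([[561.49018428,   0.        , 318.896221  ],
       [  0.        , 561.49018428, 235.4777123 ],
       [  0.        ,   0.        ,   1.        ]]), 'k1': -0.1498113497962625, 'rvec': array([ 1.70065753,  2.0452083 , -0.65687518]), 'tvec': array([ 0.10553264, -0.38187039,  1.27456325])}
top {'K': array([[598.48236265,   0.        , 324.16782858],
       [  0.        , 598.48236265, 237.82351377],
       [  0.        ,   0.        ,   1.        ]]), 'k1': 0.05209733678146494, 'rvec': array([ 2.15713742, -2.17733926,  0.03913856]), 'tvec': array([0.026613  , 0.56436165, 0.95606502])}
wrist {'K': array([[408.36341766,   0.        , 318.74231489],
       [  0.        , 408.36341766, 239.67795499],
       [  0.        ,   0.        ,   1.        ]]), 'k1': -0.037931274180018466, 'rvec': array([-2.38020036,  1.59337984,  0.25950902]), 'tvec': array([-0.57390181, -0.04079775,  0.38030934])}
```

View pics/scene0.png

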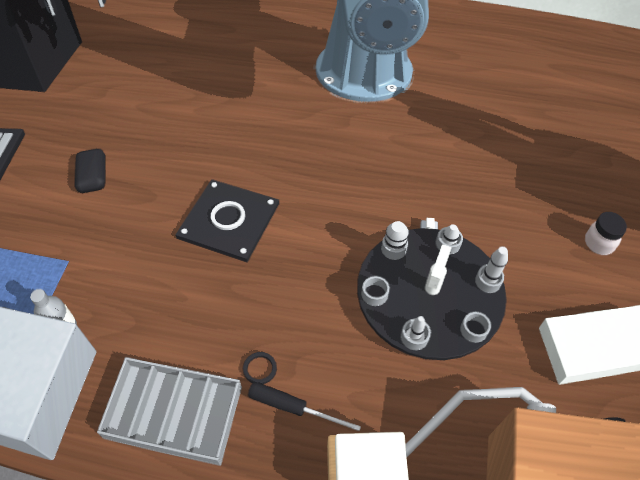

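View pics/top0.png

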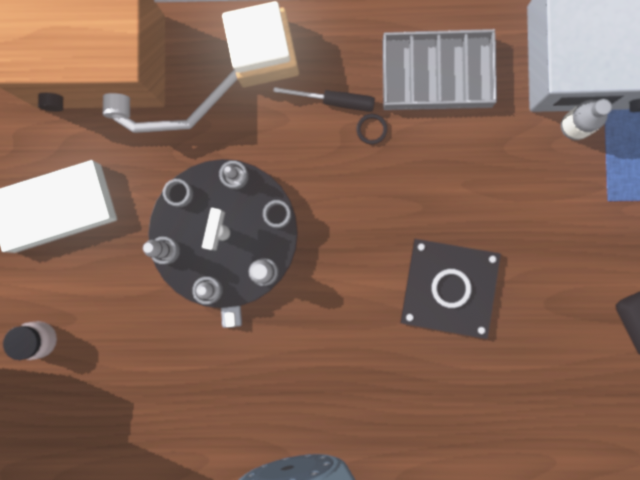

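View pics/wrist0.png

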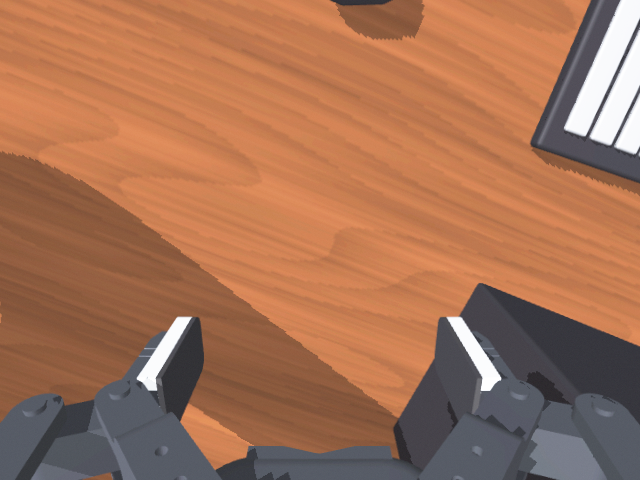

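The top view puts the carousel at about (223,232), the pointer at (231,317) and the stage ring at (451,288). The objectives sit at about (155,250), (262,270), (206,290) and (233,175). The scene view suggests the long one is at (497,265), which is the left pocket at (155,250) in top. I'll measure to confirm.

```bash
cat > h.py <<'E'
import numpy as np,cv2
from workcell import robot,get_image,calibration
def ray(c,uv):
    K,k=c["K"],c["k1"]
    d=np.array([(uv[0]-K[0,2])/K[0,0],(uv[1]-K[1,2])/K[1,1]]);s=d.copy()
    for _ in range(20): s=d/(1+k*(s@s))
    R=cv2.Rodrigues(np.array(c["rvec"]))[0];t=np.array(c["tvec"]).ravel()
    return -R.T@t, R.T@np.array([s[0],s[1],1])
def plane(c,uv,z):
    o,d=ray(c,uv);return o+d*(z-o[2])/d[2]
def tri(c1,u1,c2,u2):
    o1,d1=ray(c1,u1);o2,d2=ray(c2,u2)
    A=np.c_[d1,-d2];s=np.linalg.lstsq(A,o2-o1,rcond=None)[0]
    p,q=o1+s[0]*d1,o2+s[1]*d2
    return (p+q)/2,np.linalg.norm(p-q)
def proj(c,p):
    R=cv2.Rodrigues(np.array(c["rvec"]))[0];x=R@p+np.array(c["tvec"]).ravel()
    s=x[:2]/x[2];s=s*(1+c["k1"]*(s@s));K=c["K"]
    return np.array([K[0,0]*s[0]+K[0,2],K[1,1]*s[1]+K[1,2]])
E
python3 - <<'E'
from h import *
t=cv2.imread("pics/top0.png");s=cv2.imread("pics/scene0.png")
cv2.imwrite("pics/t_c.png",cv2.resize(t[140:345,130:310],None,fx=3.3,fy=2.9,interpolation=cv2.INTER_CUBIC)[:600] if 0 else cv2.resize(t[145:335,135:315],None,fx=3,fy=3,interpolation=cv2.INTER_CUBIC))
cv2.imwrite("pics/s_c.png",cv2.resize(s[205:365,345:525],None,fx=3.5,fy=3.5,interpolation=cv2.INTER_CUBIC))
ct,cs=calibration("top"),calibration("scene")
for n,u in [("ring top",(451,288)),]: print(n,plane(ct,u,.02),plane(cs,(228,215),.02))
# disc: dark mask
hsv=cv2.cvtColor(t,cv2.COLOR_BGR2HSV)
m=((hsv[...,2]<75)&(hsv[...,1]<90)).astype(np.uint8)*255
m[:, :130]=0;m[345:]=0;m[:130]=0
cv2.imwrite("pics/m.png",m)
n,l,st,ce=cv2.connectedComponentsWithStats(m)
for i in range(1,n):
    if st[i,4]>1500:
        cn=max(cv2.findContours((l==i).astype(np.uint8),0,1)[0],key=cv2.contourArea)
        print(st[i],cv2.fitEllipse(cv2.convexHull(cn)),cv2.minAreaRect(cn))
E
```

```text
ring top [ 0.48162934 -0.18192653  0.02      ] [ 0.48308215 -0.18370343  0.02      ]
[ 224  165   73  135 3382] ((258.2293395996094, 231.8026580810547), (72.84257507324219, 129.7260284423828), 178.68984985351562) ((261.4031982421875, 233.86715698242188), (71.38202667236328, 131.6063690185547), 8.914926528930664)
[ 157  239   94   69 2428] ((199.82598876953125, 274.80059814453125), (48.39723205566406, 108.28286743164062), 121.05170440673828) ((204.78944396972656, 280.2728271484375), (98.02091979980469, 46.23198699951172), 30.068584442138672)
```

View pics/t_c.png

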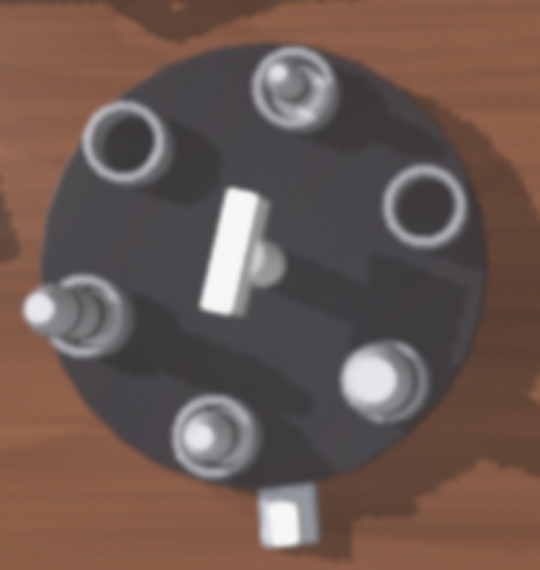

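View pics/s_c.png

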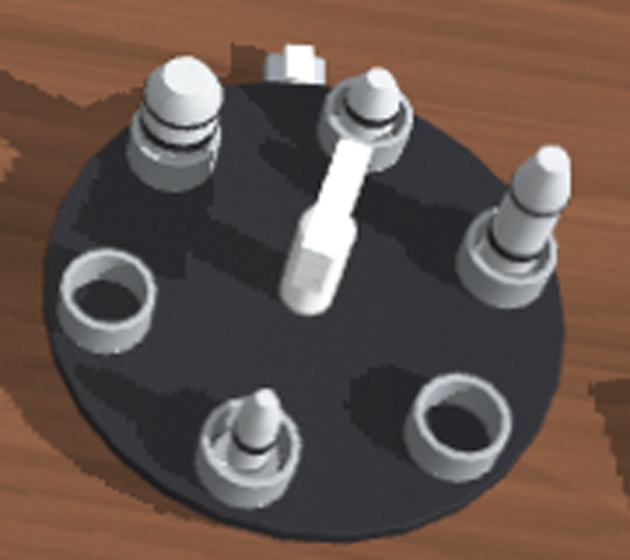

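```bash
python3 - <<'E'
from h import *
ct,cs=calibration("top"),calibration("scene")
T=lambda x,y:(x/3+135-.33,y/3+145-.33)
print("nose",tri(ct,T(40,308),cs,(345+553/3.5,205+160/3.5)))
print("other",tri(ct,T(372,380),cs,(345+186/3.5,205+75/3.5)))
h=plane(ct,T(232,251),.11);print("handle",h)
e1,e2=plane(ct,T(245,189),.11),plane(ct,T(222,314),.11);print("bar len",np.linalg.norm(e1-e2),np.degrees(np.arctan2(*(e1-e2)[1::-1])))
C=np.array([plane(ct,T(*p),.052)[:2] for p in [(124,142),(294,88),(425,206),(384,381),(214,436),(84,316)]])
o=C.mean(0);print("centre",o)
for c in C:print(c,np.hypot(*(c-o))*1000,np.degrees(np.arctan2(*(c-o)[::-1])))
p=plane(ct,T(283,520),.03);print("ptr",p,np.degrees(np.arctan2(*(p[:2]-o)[::-1])),np.hypot(*(p[:2]-o)))
L=plane(ct,T(283,520),.0);print(L)
E
```

```text
nose (array([0.54607648, 0.27583582, 0.12149184]), np.float64(0.002468971130503722))
other (array([0.50987726, 0.11589174, 0.09523513]), np.float64(0.003820088102751996))
handle [0.57409559 0.18547749 0.11      ]
bar len 0.06325453218692942 -10.159425699269638
centre [0.57395917 0.1867037 ]
[0.63822831 0.25648572] 94.86860816563666 47.35497770130817
[0.66613564 0.16573228] 94.53200999560137 -12.817402480973477
[0.60213041 0.09594978] 95.02574716130779 -72.75495570291584
[0.50980438 0.11778089] 94.16045715761419 -132.9480397629789
[0.48178496 0.2074125 ] 94.47189839538383 167.3376042243028
[0.54567135 0.27686103] 94.49097674765945 107.41980496760428
ptr [0.4363715 0.1750723 0.03     ] -175.16781555424964 0.13807844549479223
[0.43457541 0.18093501 0.        ]
```

```bash
python3 - <<'E'
from h import *
t=cv2.imread("pics/top0.png");s=cv2.imread("pics/scene0.png")
a=cv2.resize(t[295:335,210:260],None,fx=8,fy=8,interpolation=cv2.INTER_CUBIC)
b=cv2.resize(s[210:240,405:455],None,fx=8,fy=8,interpolation=cv2.INTER_CUBIC)
cv2.imwrite("pics/p.png",np.vstack([a,b]))
E
```

```text
(no output)
```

View pics/p.png

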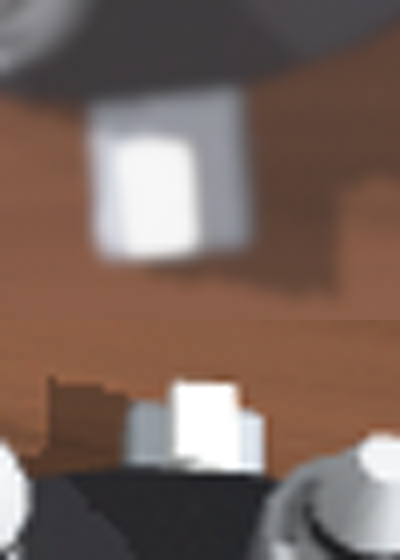

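```bash
python3 - <<'E'
from h import *
ct,cs=calibration("top"),calibration("scene")
o=np.array([.574,.1865])
def rep(p): print(p,np.degrees(np.arctan2(*(p[:2]-o)[::-1])),np.hypot(*(p[:2]-o)))
P=lambda x,y:(210+x/8-.5,295+y/8-.5)
S=lambda x,y:(405+x/8-.5,210+(y-320)/8-.5)
for a,b in [((158,198),(205,423)),((118,256),(238,381)),((198,252),(172,381))]:
    p,e=tri(ct,P(*a),cs,S(*b));print(e);rep(p)
for z in (0.01,.02,.03,.04):rep(plane(ct,P(158,198),z));rep(plane(cs,S(205,423),z))
E
```

```text
0.003637320907696179
[0.43412519 0.17430967 0.02236455] -175.01915962139512 0.14040500485714452
0.004891441755310332
[0.42283819 0.18119138 0.02497798] -177.98866802390802 0.151254994545884
0.0035867664654269087
[0.42320013 0.16627475 0.02173583] -172.36108657777078 0.15215013155901005
[0.43314435 0.17856317 0.01      ] -176.7749494998757 0.14107908607576622
[0.42476762 0.17391976 0.01      ] -175.18137921428607 0.1497616985817262
[0.43376366 0.17661318 0.02      ] -175.9672537417734 0.14058442184079634
[0.43272179 0.17276812 0.02      ] -174.44843380508405 0.14194399259881116
[0.43438298 0.17466318 0.03      ] -175.1540168876983 0.1401178891127605
[0.44067596 0.17161647 0.03      ] -173.6301999585672 0.13415221968759414
[0.4350023  0.17271319 0.04      ] -174.33551265457473 0.13967976977103042
[0.44863014 0.17046482 0.04      ] -172.71127180166306 0.12639117611105327
```

The triangulated nose top is at z 0.1215 against an expected 0.122, so the left objective is the long one. Its pocket is at 107.4° and the pointer is at about −175°, so the carousel must turn +77.5°. Next I'll write a move helper and go above the handle.

```bash
cat > mv.py <<'E'
from h import *
from scipy.spatial.transform import Rotation as Ro
def plan(x,y,z,yaw,n=5,jaw=0,smax=4.0,rmax=7.0):
    """rows for the next n rows toward target (tool x at yaw deg, tool down)"""
    s=robot.read_state();q=s["tcp_rot"];R=Ro.from_quat([q[1],q[2],q[3],q[0]])
    p=np.array(s["tool_pos"]);G=np.array([x,y,z])
    a=np.radians(yaw);Rg=Ro.from_matrix(np.array([[np.cos(a),np.sin(a),0],[np.sin(a),-np.cos(a),0],[0,0,-1]]))
    k=max(n if 0 else 1,int(np.ceil(max(np.linalg.norm(G-p)*100/smax,np.degrees((R.inv()*Rg).magnitude())/rmax))))
    k=max(k,n) if k<=n else k
    xx=R.as_matrix()[:,0]
    print("at",p.round(4),"yaw",np.degrees(np.arctan2(xx[1],xx[0])).round(2),"clk",round(s["clock"],2),"gap",round(s["finger_gap"],4),"rows",k)
    dr=(R.inv()*Rg).as_rotvec()/k;dp=(G-p)/k
    for i in range(min(k,25)):
        print((np.r_[np.degrees(dr),R.inv().apply(dp)*100,jaw]).round(2).tolist())
        R=R*Ro.from_rotvec(dr)
E
python3 -c "
from mv import *
plan(.574,.1865,.26,-12.7)"
```

```text
at [ 0.2185 -0.5315  0.3032] yaw 22.33 clk 0.15 gap 0.0852 rows 21
[-0.0, 0.0, 1.67, 2.87, -2.52, 0.21, 0.0]
[-0.0, 0.0, 1.67, 2.79, -2.6, 0.21, 0.0]
[-0.0, 0.0, 1.67, 2.71, -2.68, 0.21, 0.0]
[-0.0, 0.0, 1.67, 2.63, -2.76, 0.21, 0.0]
[-0.0, 0.0, 1.67, 2.55, -2.84, 0.21, 0.0]
[-0.0, 0.0, 1.67, 2.47, -2.91, 0.21, 0.0]
[-0.0, 0.0, 1.67, 2.38, -2.98, 0.21, 0.0]
[-0.0, 0.0, 1.67, 2.3, -3.05, 0.21, 0.0]
[-0.0, 0.0, 1.67, 2.21, -3.11, 0.21, 0.0]
[-0.0, 0.0, 1.67, 2.11, -3.18, 0.21, 0.0]
[-0.0, 0.0, 1.67, 2.02, -3.24, 0.21, 0.0]
[-0.0, 0.0, 1.67, 1.93, -3.29, 0.21, 0.0]
[-0.0, 0.0, 1.67, 1.83, -3.35, 0.21, 0.0]
[-0.0, 0.0, 1.67, 1.73, -3.4, 0.21, 0.0]
[-0.0, 0.0, 1.67, 1.63, -3.45, 0.21, 0.0]
[-0.0, 0.0, 1.67, 1.53, -3.49, 0.21, 0.0]
[-0.0, 0.0, 1.67, 1.43, -3.54, 0.21, 0.0]
[-0.0, 0.0, 1.67, 1.32, -3.58, 0.21, 0.0]
[-0.0, 0.0, 1.67, 1.22, -3.62, 0.21, 0.0]
[-0.0, 0.0, 1.67, 1.11, -3.65, 0.21, 0.0]
[-0.0, 0.0, 1.67, 1.01, -3.68, 0.21, 0.0]
```

>>> servo_tool(increments=[[0, 0, 1.7, 2.9, -2.5, 0.2, 0], [0, 0, 1.7, 2.8, -2.6, 0.2, 0], [0, 0, 1.7, 2.7, -2.7, 0.2, 0], [0, 0, 1.7, 2.6, -2.8, 0.2, 0], [0, 0, 1.7, 2.5, -2.8, 0.2, 0]], force=40)

```text
clock: 0.57
tool_pos: [0.3017, -0.361, 0.2906]
tcp_rot: [-0.001, 0.994, 0.112, -0.001]
ft_force: [0.6, 0.3, -0.1]
finger_gap: 0.0854
```

>>> servo_tool(increments=[[0, 0, 1.7, 2.5, -2.9, 0.2, 0], [0, 0, 1.7, 2.4, -3.0, 0.2, 0], [0, 0, 1.7, 2.3, -3.1, 0.2, 0], [0, 0, 1.7, 2.2, -3.1, 0.2, 0], [0, 0, 1.7, 2.1, -3.2, 0.2, 0]])

```text
clock: 0.98
tool_pos: [0.3921, -0.1821, 0.2795]
tcp_rot: [-0.001, 0.999, 0.033, -0.001]
ft_force: [0.5, -0.2, -0.1]
finger_gap: 0.0853
```

>>> servo_tool(increments=[[0, 0, 1.7, 2.0, -3.2, 0.2, 0], [0, 0, 1.7, 1.9, -3.3, 0.2, 0], [0, 0, 1.7, 1.8, -3.4, 0.2, 0], [0, 0, 1.7, 1.7, -3.4, 0.2, 0], [0, 0, 1.7, 1.6, -3.4, 0.2, 0]])

```text
clock: 1.4
tool_pos: [0.4835, -0.0044, 0.2693]
tcp_rot: [-0.0, 0.999, -0.046, -0.0]
ft_force: [0.2, -0.3, 0.5]
finger_gap: 0.0855
```

```bash
python3 -c "
from mv import *
plan(.574,.1865,.26,-12.7)"
```

```text
at [ 0.4835 -0.0044  0.2693] yaw -5.22 clk 1.4 gap 0.0855 rows 6
[-0.01, 0.0, 1.25, 1.21, -3.31, 0.16, 0.0]
[-0.01, 0.0, 1.25, 1.14, -3.33, 0.16, 0.0]
[-0.01, 0.0, 1.25, 1.07, -3.36, 0.16, 0.0]
[-0.01, 0.0, 1.25, 0.99, -3.38, 0.16, 0.0]
[-0.01, 0.0, 1.25, 0.92, -3.4, 0.16, 0.0]
[-0.01, 0.0, 1.25, 0.85, -3.42, 0.16, 0.0]
```

>>> servo_tool(increments=[[0, 0, 1.5, 1.4, -3.8, 0.2, 0], [0, 0, 1.5, 1.4, -3.8, 0.2, 0], [0, 0, 1.5, 1.3, -3.9, 0.2, 0], [0, 0, 1.5, 1.2, -3.9, 0.2, 0], [0, 0, 1.5, 1.1, -3.9, 0.2, 0]])

```text
clock: 1.82
tool_pos: [0.5743, 0.1828, 0.2583]
tcp_rot: [0.0, 0.994, -0.114, -0.0]
ft_force: [1.5, -1.2, 0.5]
finger_gap: 0.0857
```

>>> servo_tool(increments=[[0, 0, 0, 0, 0, 0, 0], [0, 0, 0, 0, 0, 0, 0], [0, 0, 0, 0, 0, 0, 0], [0, 0, 0, 0, 0, 0, 0], [0, 0, 0, 0, 0, 0, 0]])

```text
clock: 2.23
tool_pos: [0.5743, 0.1892, 0.2549]
tcp_rot: [-0.0, 0.994, -0.11, -0.002]
ft_force: [-0.6, 0.6, 0.3]
finger_gap: 0.0856
```

```bash
python3 -c "
from mv import *
plan(.574,.1865,.22,-12.7)
c=calibration('wrist');im=get_image('wrist');cv2.imwrite('pics/w1.png',im[:,:,::-1])
print(proj(c,np.array([.574,.1865,.11])))
import pickle;pickle.dump(c,open('w1.pkl','wb'))"
```

```text
at [0.5743 0.1892 0.2549] yaw -12.67 clk 2.23 gap 0.0856 rows 5
[0.0, 0.06, 0.01, 0.01, 0.05, 0.7, 0.0]
[0.0, 0.06, 0.01, 0.01, 0.05, 0.7, 0.0]
[0.0, 0.06, 0.01, 0.01, 0.05, 0.7, 0.0]
[0.0, 0.06, 0.01, 0.01, 0.05, 0.7, 0.0]
[0.0, 0.06, 0.01, 0.01, 0.05, 0.7, 0.0]
[324.6107277  254.77358027]
```

View pics/w1.png

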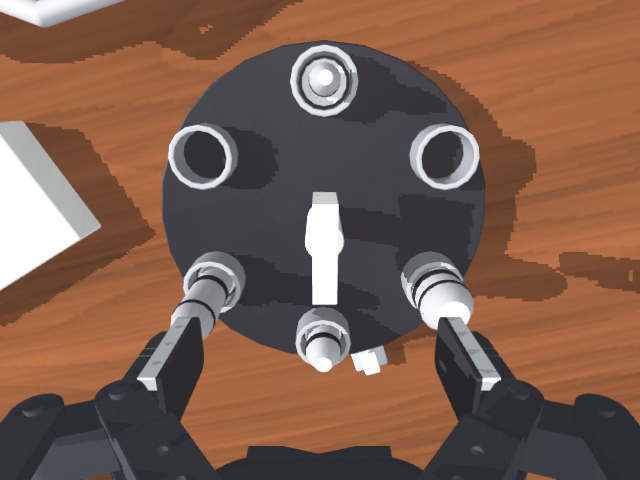

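The bar's top face centre is at (325,254) and was predicted at (324.6,254.8), so the handle position and yaw are confirmed. Descending.

>>> servo_tool(increments=[[0, 0.1, 0, 0, 0.1, 2.5, 0], [0, 0.1, 0, 0, 0.1, 2.5, 0], [0, 0, 0, 0, 0.1, 2.5, 0], [0, 0, 0, 0, 0, 1.5, 0], [0, 0, 0, 0, 0, 0.8, 0]])

```text
clock: 2.7
tool_pos: [0.5767, 0.1805, 0.1605]
tcp_rot: [-0.001, 0.993, -0.114, 0.006]
ft_force: [-1.2, -0.6, 0.1]
finger_gap: 0.0857
```

```bash
python3 -c "
from mv import *
plan(.574,.1865,.151,-12.7)"
```

```text
at [0.5767 0.1805 0.1605] yaw -13.14 clk 2.7 gap 0.0857 rows 5
[-0.04, -0.13, -0.09, -0.08, -0.1, 0.19, 0.0]
[-0.04, -0.13, -0.09, -0.08, -0.1, 0.19, 0.0]
[-0.04, -0.13, -0.09, -0.08, -0.1, 0.19, 0.0]
[-0.04, -0.13, -0.09, -0.08, -0.1, 0.19, 0.0]
[-0.04, -0.13, -0.09, -0.08, -0.1, 0.19, 0.0]
```

>>> servo_tool(increments=[[0, -0.3, -0.2, -0.1, -0.2, 0.3, 0], [0, -0.2, -0.1, -0.1, -0.2, 0.3, 0], [0, -0.1, 0, -0.1, -0.1, 0.2, 0], [0, 0, 0, 0, 0, 0, 0], [0, 0, 0, 0, 0, 0, 0]])

```text
clock: 3.12
tool_pos: [0.5752, 0.1842, 0.1533]
tcp_rot: [-0.002, 0.994, -0.113, 0.0]
ft_force: [0.7, -0.4, 0.2]
finger_gap: 0.0855
```

```bash
python3 -c "
from mv import *
plan(.574,.1865,.151,-12.7)"
```

```text
at [0.5752 0.1842 0.1533] yaw -13.01 clk 3.12 gap 0.0855 rows 5
[-0.04, -0.0, -0.06, -0.03, -0.04, 0.05, 0.0]
[-0.04, -0.0, -0.06, -0.03, -0.04, 0.05, 0.0]
[-0.04, -0.0, -0.06, -0.03, -0.04, 0.05, 0.0]
[-0.04, -0.0, -0.06, -0.03, -0.04, 0.05, 0.0]
[-0.04, -0.0, -0.06, -0.03, -0.04, 0.05, 0.0]
```

Close while trimming the residual.

>>> servo_tool(increments=[[0, 0, -0.1, -0.1, -0.1, 0.1, 0.6], [0, 0, -0.1, 0, -0.1, 0.1, 0.9], [0, 0, 0, 0, 0, 0, 1], [0, 0, 0, 0, 0, 0, 1], [0, 0, 0, 0, 0, 0, 1]], force=40)

```text
clock: 3.53
tool_pos: [0.5761, 0.1871, 0.1541]
tcp_rot: [-0.002, 0.994, -0.111, 0.003]
ft_force: [-5.5, -18.7, 7.1]
finger_gap: 0.0251
```

>>> servo_tool(increments=[[0, 0, 0, 0, 0, 0, 1], [0, 0, 0, 0, 0, 0, 1], [0, 0, 0, 0, 0, 0, 1], [0, 0, 0, 0, 0, 0, 1], [0, 0, 0, 0, 0, 0, 1]])

```text
clock: 3.95
tool_pos: [0.5758, 0.1855, 0.1545]
tcp_rot: [-0.0, 0.994, -0.111, 0.002]
ft_force: [0.3, 0.1, 0.6]
finger_gap: 0.02
```

```bash
python3 -c "
from mv import *
plan(.574,.1865,.151,64.8,rmax=5)
print(robot.read_state()['joints'])"
```

```text
at [0.5758 0.1855 0.1545] yaw -12.7 clk 3.95 gap 0.02 rows 16
[0.01, -0.01, -4.84, -0.01, -0.0, 0.02, 0.0]
[0.01, -0.01, -4.84, -0.01, -0.0, 0.02, 0.0]
[0.01, -0.01, -4.84, -0.01, -0.01, 0.02, 0.0]
[0.01, -0.01, -4.84, -0.01, -0.01, 0.02, 0.0]
[0.01, -0.01, -4.84, -0.01, -0.01, 0.02, 0.0]
[0.01, -0.01, -4.84, -0.01, -0.01, 0.02, 0.0]
[0.01, -0.01, -4.84, -0.01, -0.01, 0.02, 0.0]
[0.01, -0.01, -4.84, -0.01, -0.01, 0.02, 0.0]
[0.01, -0.01, -4.84, -0.01, -0.01, 0.02, 0.0]
[0.01, -0.01, -4.84, -0.01, -0.01, 0.02, 0.0]
[0.01, -0.01, -4.84, -0.01, -0.01, 0.02, 0.0]
[0.01, -0.01, -4.84, -0.0, -0.01, 0.02, 0.0]
[0.01, -0.01, -4.84, -0.0, -0.01, 0.02, 0.0]
[0.01, -0.01, -4.84, -0.0, -0.01, 0.02, 0.0]
[0.01, -0.01, -4.84, -0.0, -0.01, 0.02, 0.0]
[0.01, -0.01, -4.84, -0.0, -0.01, 0.02, 0.0]
[ 1.15943194e-01  4.12987308e-01  1.63914847e+00 -5.07255749e-04
  1.08522428e+00  1.90866463e+00]
```

>>> servo_tool(increments=[[0, 0, 0, 0, 0, 0, 1], [0, 0, 0, 0, 0, 0, 1], [0, 0, 0, 0, 0, 0, 1], [0, 0, 0, 0, 0, 0, 1], [0, 0, 0, 0, 0, 0, 1]])

```text
clock: 4.37
tool_pos: [0.5758, 0.1856, 0.1545]
tcp_rot: [-0.0, 0.994, -0.11, 0.002]
ft_force: [0.1, -1.0, 0.0]
finger_gap: 0.0205
```

```bash
python3 -c "
from mv import *
cv2.imwrite('pics/w2.png',get_image('wrist')[:,:,::-1])"
```

```text
(no output)
```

View pics/w2.png

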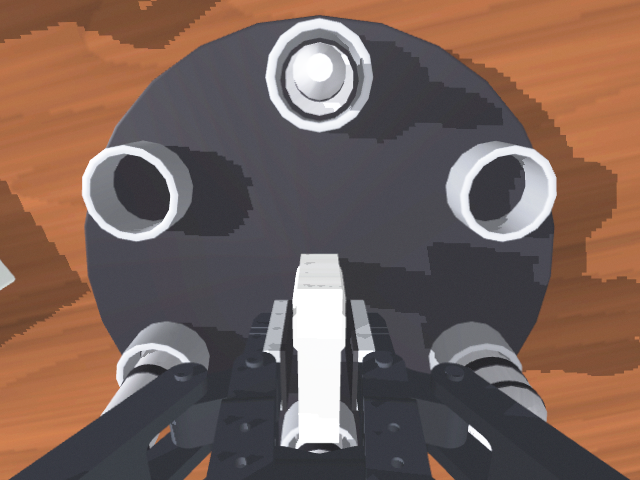

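The fingers straddle the bar at about (320,340). The reported gap is 20 mm on a 14 mm bar, so I'll turn it and check the carousel afterwards.

>>> servo_tool(increments=[[0, 0, -3, 0, 0, 0, 1], [0, 0, -5, 0, 0, 0, 1], [0, 0, -5, 0, 0, 0, 1], [0, 0, -5, 0, 0, 0, 1], [0, 0, -5, 0, 0, 0, 1]])

```text
clock: 4.83
tool_pos: [0.5758, 0.1867, 0.1545]
tcp_rot: [-0.001, 0.995, 0.097, 0.002]
ft_force: [0.6, 1.2, 0.3]
finger_gap: 0.0207
```

```bash
python3 -c "
from mv import *
plan(.574,.1865,.1545,64.8,rmax=5)
cv2.imwrite('pics/w3.png',get_image('wrist')[:,:,::-1])"
```

```text
at [0.5758 0.1867 0.1545] yaw 11.12 clk 4.83 gap 0.0207 rows 11
[0.01, -0.03, -4.88, -0.02, -0.0, -0.0, 0.0]
[0.01, -0.03, -4.88, -0.02, -0.0, -0.0, 0.0]
[0.01, -0.03, -4.88, -0.02, -0.0, -0.0, 0.0]
[0.01, -0.03, -4.88, -0.02, -0.01, -0.0, 0.0]
[0.01, -0.03, -4.88, -0.02, -0.01, -0.0, 0.0]
[0.01, -0.03, -4.88, -0.01, -0.01, -0.0, 0.0]
[0.01, -0.03, -4.88, -0.01, -0.01, -0.0, 0.0]
[0.01, -0.03, -4.88, -0.01, -0.01, -0.0, 0.0]
[0.01, -0.03, -4.88, -0.01, -0.01, -0.0, 0.0]
[0.01, -0.03, -4.88, -0.01, -0.01, -0.0, 0.0]
[0.01, -0.03, -4.88, -0.01, -0.01, -0.0, 0.0]
```

View pics/w3.png

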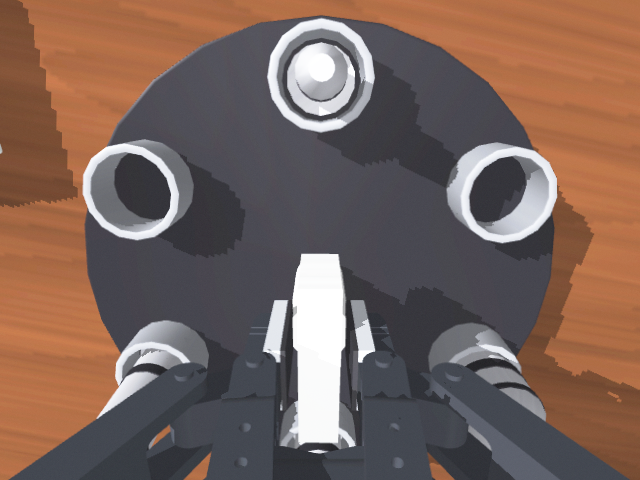

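The carousel view hasn't changed relative to the gripper, so it turns rigidly with the hand. I'll finish the turn with 53° more.

>>> servo_tool(increments=[[0, 0, -5, 0, 0, 0, 1], [0, 0, -5, 0, 0, 0, 1], [0, 0, -5, 0, 0, 0, 1], [0, 0, -5, 0, 0, 0, 1], [0, 0, -5, 0, 0, 0, 1]])

```text
clock: 5.3
tool_pos: [0.5753, 0.1879, 0.1545]
tcp_rot: [-0.001, 0.949, 0.316, 0.002]
ft_force: [-0.6, 0.1, 1.4]
finger_gap: 0.0204
```

>>> servo_tool(increments=[[0, 0, -5, 0, 0, 0, 1], [0, 0, -5, 0, 0, 0, 1], [0, 0, -5, 0, 0, 0, 1], [0, 0, -5, 0, 0, 0, 1], [0, 0, -4, 0, 0, 0, 1]])

```text
clock: 5.72
tool_pos: [0.5744, 0.1888, 0.1545]
tcp_rot: [-0.002, 0.86, 0.511, 0.002]
ft_force: [-0.9, -0.9, 1.2]
finger_gap: 0.0203
```

```bash
python3 -c "
from mv import *
plan(.574,.1865,.1545,64.8,rmax=5)"
```

```text
at [0.5744 0.1888 0.1545] yaw 61.44 clk 5.72 gap 0.0203 rows 5
[-0.01, -0.06, -0.67, -0.04, 0.02, -0.0, 0.0]
[-0.01, -0.06, -0.67, -0.04, 0.01, -0.0, 0.0]
[-0.01, -0.06, -0.67, -0.04, 0.01, -0.0, 0.0]
[-0.01, -0.06, -0.67, -0.04, 0.01, -0.0, 0.0]
[-0.01, -0.06, -0.67, -0.04, 0.01, -0.0, 0.0]
```

>>> servo_tool(increments=[[0, 0, -2.5, 0, 0, 0, 1], [0, 0, -0.5, 0, 0, 0, 1], [0, 0, 0, 0, 0, 0, 1], [0, 0, 0, 0, 0, 0, 1], [0, 0, 0, 0, 0, 0, 1]])

```text
clock: 6.13
tool_pos: [0.5742, 0.1888, 0.1545]
tcp_rot: [-0.002, 0.847, 0.531, 0.002]
ft_force: [-1.0, -0.5, 0.1]
finger_gap: 0.0205
```

```bash
python3 -c "
from mv import *
plan(.574,.1865,.1545,64.8,rmax=5)
im=get_image('top');im2=get_image('scene')
cv2.imwrite('pics/t4.png',im[:,:,::-1]);cv2.imwrite('pics/s4.png',im2[:,:,::-1])"
```

```text
at [0.5742 0.1888 0.1545] yaw 64.19 clk 6.13 gap 0.0205 rows 5
[-0.01, -0.06, -0.12, -0.04, 0.02, -0.0, 0.0]
[-0.01, -0.06, -0.12, -0.04, 0.02, -0.0, 0.0]
[-0.01, -0.06, -0.12, -0.04, 0.02, -0.0, 0.0]
[-0.01, -0.06, -0.12, -0.04, 0.02, -0.0, 0.0]
[-0.01, -0.06, -0.12, -0.04, 0.02, -0.0, 0.0]
```

View pics/t4.png

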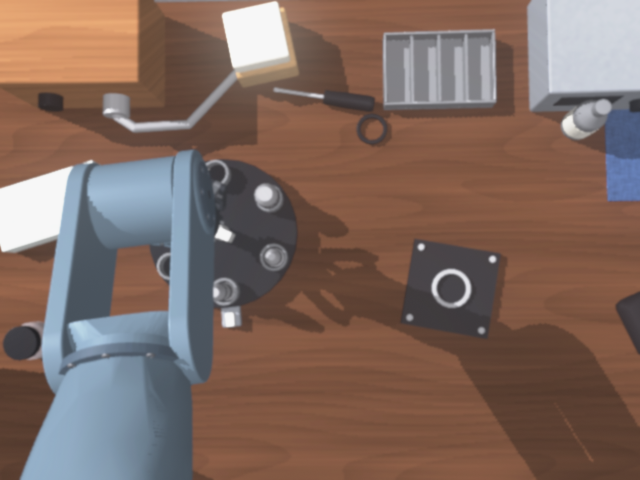

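View pics/s4.png

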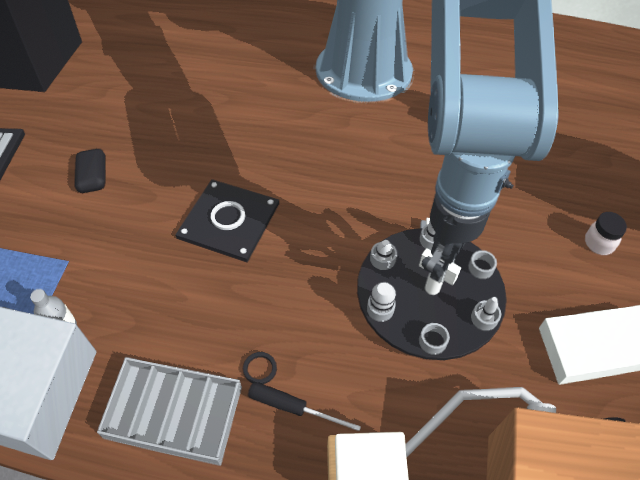

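The long objective is now near the pointer, at top (222,290) with the pointer at (231,317). Releasing, then rising.

>>> servo_tool(increments=[[0, 0, 0, 0, 0, 0, 0], [0, 0, 0, 0, 0, 0, 0], [0, 0, 0, 0, 0, 0, 0], [0, 0, 0, 0, 0, 0, 0], [0, 0, 0, 0, 0, 0, 0]])

```text
clock: 6.65
tool_pos: [0.5744, 0.1889, 0.1544]
tcp_rot: [-0.002, 0.847, 0.531, 0.002]
ft_force: [-0.4, 0.1, -0.5]
finger_gap: 0.0794
```

>>> servo_tool(increments=[[0, 0, 0, 0, 0, -2, 0], [0, 0, 0, 0, 0, -3, 0], [0, 0, 0, 0, 0, -3, 0], [0, 0, 0, 0, 0, -2, 0], [0, 0, 0, 0, 0, 0, 0]])

```text
clock: 7.07
tool_pos: [0.5726, 0.1881, 0.2555]
tcp_rot: [-0.003, 0.848, 0.531, -0.001]
ft_force: [1.0, 0.3, 0.3]
finger_gap: 0.0857
```

```bash
python3 -c "
from mv import *
plan(.480,.1785,.26,94.9)
c=calibration('wrist');im=get_image('wrist');cv2.imwrite('pics/w5.png',im[:,:,::-1])
import pickle;pickle.dump(c,open('w5.pkl','wb'))
for z in (.03,.052,.122):print(proj(c,np.array([.4793,.1785,z])))
print(proj(c,np.array([.574,.1865,.11])))"
```

```text
at [0.5726 0.1881 0.2555] yaw 64.09 clk 7.07 gap 0.0857 rows 5
[-0.07, -0.05, -6.16, -0.98, -1.58, -0.08, 0.0]
[-0.07, -0.05, -6.16, -0.81, -1.68, -0.08, 0.0]
[-0.07, -0.05, -6.16, -0.62, -1.76, -0.08, 0.0]
[-0.07, -0.05, -6.16, -0.43, -1.81, -0.09, 0.0]
[-0.07, -0.05, -6.16, -0.23, -1.85, -0.09, 0.0]
[219.5310679  279.58227439]
[212.49503713 291.62848738]
[182.02411268 343.93540894]
[323.39045197 258.72724177]
```

View pics/w5.png

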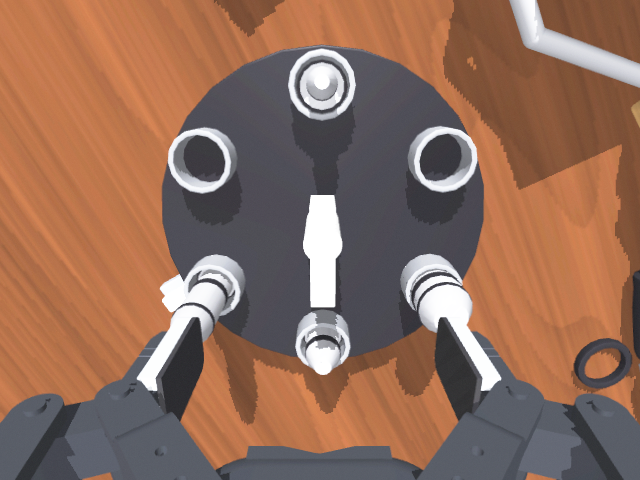

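```bash
python3 -c "
from h import *
import pickle;c=pickle.load(open('w5.pkl','rb'))
P=np.array([plane(c,u,.052)[:2] for u in [(203,160),(442,159),(321,85)]])
# centre from empty ones: rims 60 apart -> opposite relations: centre = (p1+p2)-p3
o=P[0]+P[1]-P[2];print(o)
for p in P: print(p,np.hypot(*(p-o)),np.degrees(np.arctan2(*(p-o)[::-1])))
q=plane(c,(174,293),.022)[:2];print('ptr',q,np.degrees(np.arctan2(*(q-o)[::-1])),np.hypot(*(q-o)))
q=plane(c,(174,293),.03)[:2];print('ptr',q,np.degrees(np.arctan2(*(q-o)[::-1])))
"
python3 - <<'E'
import cv2
i=cv2.imread('pics/w5.png');cv2.imwrite('pics/w5c.png',cv2.resize(i[240:400,140:350],None,fx=3.5,fy=3.5,interpolation=2))
E
```

```text
[0.57497736 0.1881684 ]
[0.52269403 0.26467527] 0.09266524271501828 124.3479565681546
[0.66617985 0.19604632] 0.09154209577859107 4.936857535967846
[0.61389652 0.27255318] 0.09292734613248473 65.24034751322908
ptr [0.43550926 0.18214401] -177.52662026977413 0.13959815760235392
ptr [0.44008175 0.18422482] -178.3254739522901
```

View pics/w5c.png

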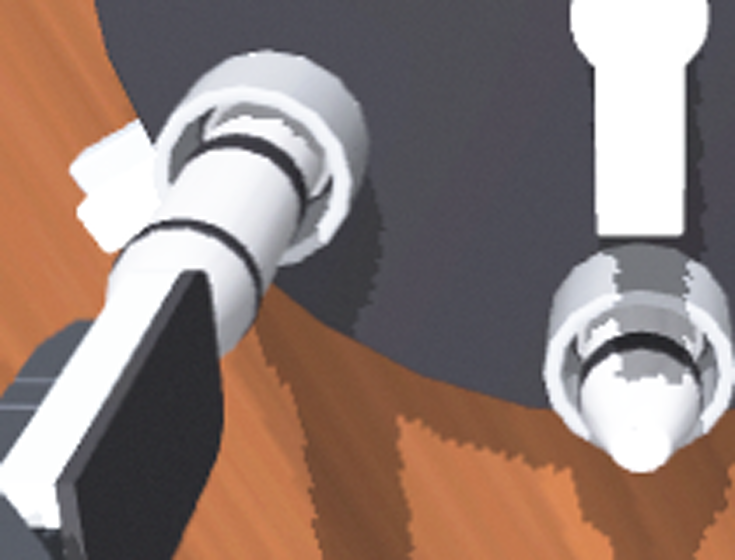

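The rim sits at (212,290) and was predicted at (212.5,291.6). The pocket is at 184.9°, within about 3° of the pointer in every view. Moving over the objective.

>>> servo_tool(increments=[[0, 0, -6.2, -1.0, -1.6, 0, 0], [0, 0, -6.2, -0.8, -1.7, 0, 0], [0, 0, -6.2, -0.6, -1.8, 0, 0], [0, 0, -6.2, -0.4, -1.8, 0, 0], [0, 0, -6.2, -0.2, -1.5, 0, 0]])

```text
clock: 7.53
tool_pos: [0.4792, 0.1777, 0.2475]
tcp_rot: [-0.006, 0.668, 0.744, -0.002]
ft_force: [-0.3, 0.5, -0.2]
finger_gap: 0.0855
```

>>> servo_tool(increments=[[0, 0, -0.8, 0, 0, 0, 0], [0, 0, 0, 0, 0, 0, 0], [0, 0, 0, 0, 0, 0, 0], [0, 0, 0, 0, 0, 0, 0], [0, 0, 0, 0, 0, 0, 0]])

```text
clock: 7.95
tool_pos: [0.4763, 0.1775, 0.2425]
tcp_rot: [-0.008, 0.664, 0.748, -0.005]
ft_force: [0.1, -0.4, -0.0]
finger_gap: 0.0852
```

```bash
python3 -c "
from mv import *
plan(.480,.179,.142,94.9)
c=calibration('wrist');im=get_image('wrist');cv2.imwrite('pics/w6.png',im[:,:,::-1])
for z in (.03,.052,.122):print(proj(c,np.array([.480,.179,z])))
import pickle;pickle.dump(c,open('w6.pkl','wb'))
cv2.imwrite('pics/t6.png',get_image('top')[:,:,::-1])"
```

```text
at [0.4763 0.1775 0.2425] yaw 96.81 clk 7.95 gap 0.0852 rows 5
[-0.21, -0.06, 0.38, 0.01, 0.11, 2.01, 0.0]
[-0.21, -0.06, 0.38, 0.01, 0.11, 2.01, 0.0]
[-0.21, -0.06, 0.38, 0.01, 0.1, 2.01, 0.0]
[-0.21, -0.06, 0.38, 0.02, 0.09, 2.01, 0.0]
[-0.21, -0.06, 0.38, 0.02, 0.08, 2.01, 0.0]
[328.83075593 223.73990102]
[328.94565545 232.71033891]
[329.46158565 273.3589168 ]
```

View pics/w6.png

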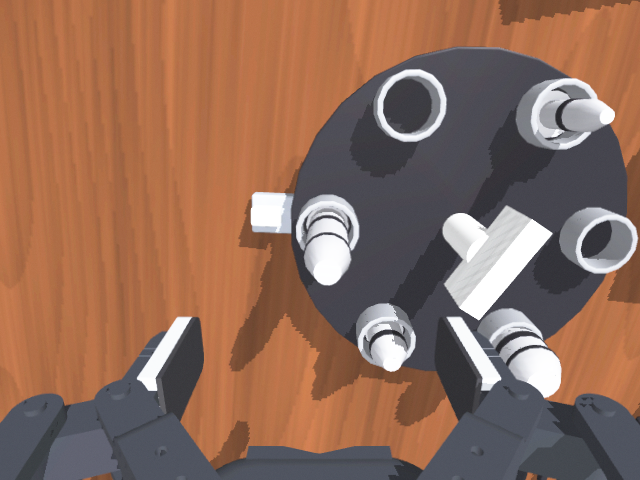

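View pics/t6.png

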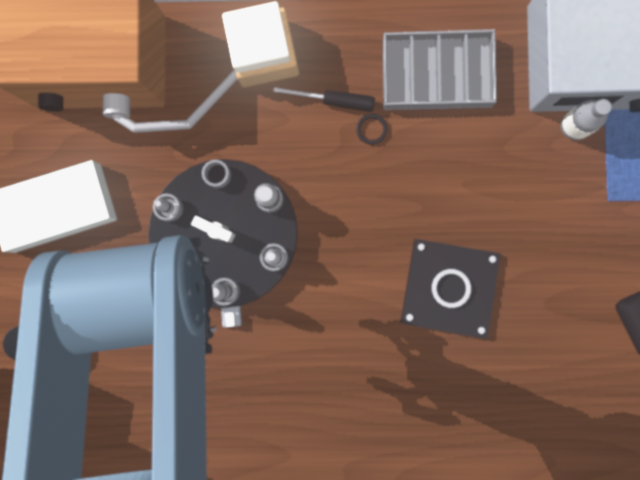

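```bash
python3 -c "
from h import *
import pickle;c=pickle.load(open('w6.pkl','rb'))
for n,u,z in [('rim',(327,227),.052),('nose',(326,281),.121),('ptr',(272,212),.025),('ptr0',(272,214),.01),('e1',(410,105),.052),('e2',(598,240),.052),('e3',(387,327),.052)]:
  p=plane(c,u,z);print(n,p.round(4))
"
python3 - <<'E'
import cv2
i=cv2.imread('pics/w6.png');cv2.imwrite('pics/w6c.png',cv2.resize(i[170:300,230:430],None,fx=4,fy=4,interpolation=2))
i=cv2.imread('pics/t6.png');cv2.imwrite('pics/t6c.png',cv2.resize(i[260:335,190:280],None,fx=7,fy=7,interpolation=2))
E
```

```text
rim [0.4782 0.1828 0.052 ]
nose [0.4788 0.1742 0.121 ]
ptr [0.4381 0.1812 0.025 ]
ptr0 [0.4366 0.1756 0.01  ]
e1 [0.5185 0.2657 0.052 ]
e2 [0.6608 0.1968 0.052 ]
e3 [0.5306 0.1137 0.052 ]
```

View pics/w6c.png

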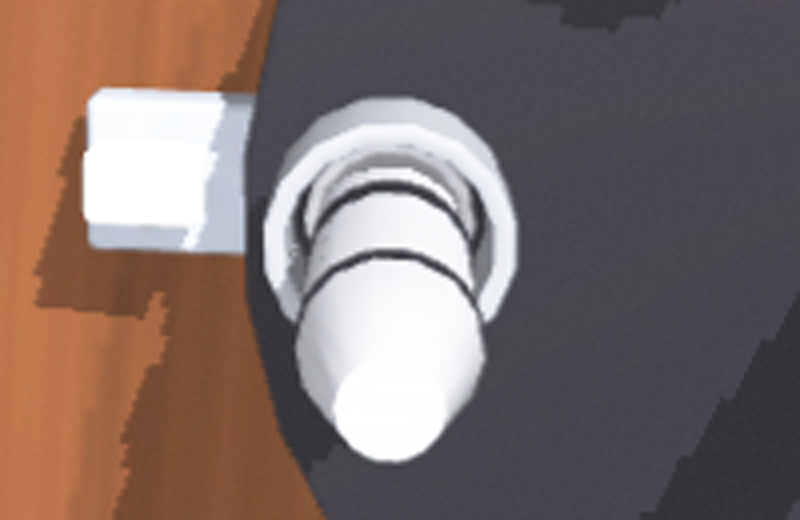

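View pics/t6c.png

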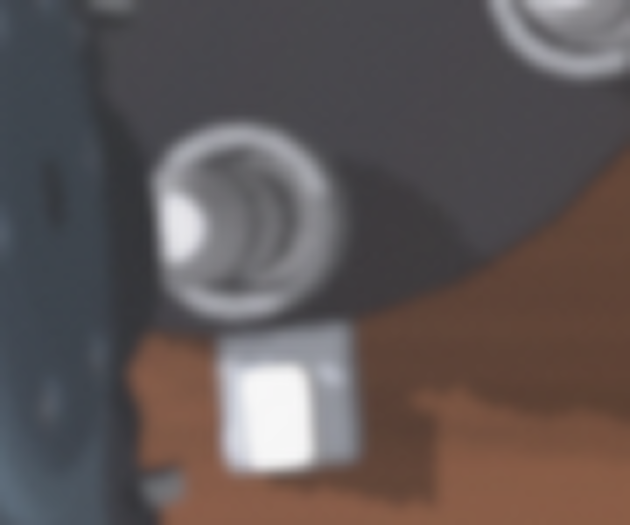

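The nose face is at (327.5,273) and was predicted at (329.5,273.4), so the objective is at (0.480,0.179) within 1–2 mm and in line with the pointer. Descending in two stages.

>>> servo_tool(increments=[[-0.3, 0, 0.5, 0, 0.2, 1.2, 0], [-0.3, 0, 0.5, 0, 0.1, 1.5, 0], [-0.2, 0, 0.4, 0, 0.1, 1.5, 0], [-0.1, 0, 0.3, 0, 0, 0.8, 0], [0, 0, 0, 0, 0, 0.2, 0]])

```text
clock: 8.47
tool_pos: [0.4835, 0.1784, 0.1906]
tcp_rot: [-0.001, 0.676, 0.736, 0.003]
ft_force: [-0.6, -0.9, -0.8]
finger_gap: 0.0859
```

```bash
python3 -c "
from mv import *
plan(.480,.179,.142,94.9)"
```

```text
at [0.4835 0.1784 0.1906] yaw 94.86 clk 8.47 gap 0.0859 rows 5
[0.04, -0.06, -0.01, 0.01, -0.07, 0.97, 0.0]
[0.04, -0.06, -0.01, 0.01, -0.07, 0.97, 0.0]
[0.04, -0.06, -0.01, 0.02, -0.07, 0.97, 0.0]
[0.04, -0.06, -0.01, 0.02, -0.07, 0.97, 0.0]
[0.04, -0.06, -0.01, 0.02, -0.07, 0.97, 0.0]
```

>>> servo_tool(increments=[[0, 0, 0, 0, -0.1, 1.1, 0], [0, 0, 0, 0, -0.1, 1.2, 0], [0, 0, 0, 0, -0.1, 1.1, 0], [0, 0, 0, 0, 0, 0.8, 0], [0, 0, 0, 0, 0, 0.2, 0]])

```text
clock: 8.88
tool_pos: [0.4819, 0.1785, 0.1446]
tcp_rot: [-0.0, 0.677, 0.736, 0.004]
ft_force: [-0.6, -0.6, -0.0]
finger_gap: 0.0855
```

>>> servo_tool(increments=[[0, 0, 0, 0, 0, 0, 0], [0, 0, 0, 0, 0, 0, 0], [0, 0, 0, 0, 0, 0, 0], [0, 0, 0, 0, 0, 0, 0], [0, 0, 0, 0, 0, 0, 0]])

```text
clock: 9.3
tool_pos: [0.4825, 0.1786, 0.145]
tcp_rot: [0.0, 0.677, 0.736, 0.004]
ft_force: [-0.7, 0.2, -0.2]
finger_gap: 0.0855
```

```bash
python3 -c "
from mv import *
plan(.480,.179,.142,94.9)
cv2.imwrite('pics/w7.png',get_image('wrist')[:,:,::-1])"
```

```text
at [0.4825 0.1786 0.145 ] yaw 94.85 clk 9.3 gap 0.0855 rows 5
[0.08, -0.07, -0.01, 0.01, -0.05, 0.06, 0.0]
[0.08, -0.07, -0.01, 0.01, -0.05, 0.06, 0.0]
[0.08, -0.07, -0.01, 0.01, -0.05, 0.06, 0.0]
[0.08, -0.07, -0.01, 0.01, -0.05, 0.06, 0.0]
[0.08, -0.07, -0.01, 0.01, -0.05, 0.06, 0.0]
```

View pics/w7.png

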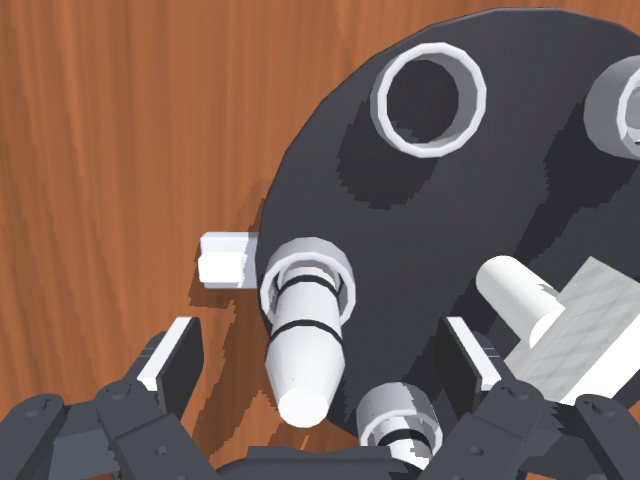

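The body centre is at x≈306, against 320 midway between the pads. That puts it about 4 mm toward −tool y. Shifting, then closing.

>>> servo_tool(increments=[[0.2, -0.2, 0, 0, -0.2, 0.1, 0], [0.1, -0.1, 0, 0, -0.2, 0.1, 0], [0.1, 0, 0, 0, -0.1, 0.1, 0], [0, 0, 0, 0, 0, 0, 0.3], [0, 0, 0, 0, 0, 0, 0.4]])

```text
clock: 9.77
tool_pos: [0.4775, 0.1783, 0.1427]
tcp_rot: [0.0, 0.677, 0.736, 0.0]
ft_force: [-0.7, 0.4, -0.6]
finger_gap: 0.0637
```

```bash
python3 -c "
from mv import *
plan(.478,.179,.142,94.9)
cv2.imwrite('pics/w8.png',get_image('wrist')[:,:,::-1])"
```

```text
at [0.4775 0.1783 0.1427] yaw 94.85 clk 9.77 gap 0.0637 rows 5
[0.01, 0.0, -0.01, 0.01, 0.01, 0.01, 0.0]
[0.01, 0.0, -0.01, 0.01, 0.01, 0.01, 0.0]
[0.01, 0.0, -0.01, 0.01, 0.01, 0.01, 0.0]
[0.01, 0.0, -0.01, 0.01, 0.01, 0.01, 0.0]
[0.01, 0.0, -0.01, 0.01, 0.01, 0.01, 0.0]
```

View pics/w8.png

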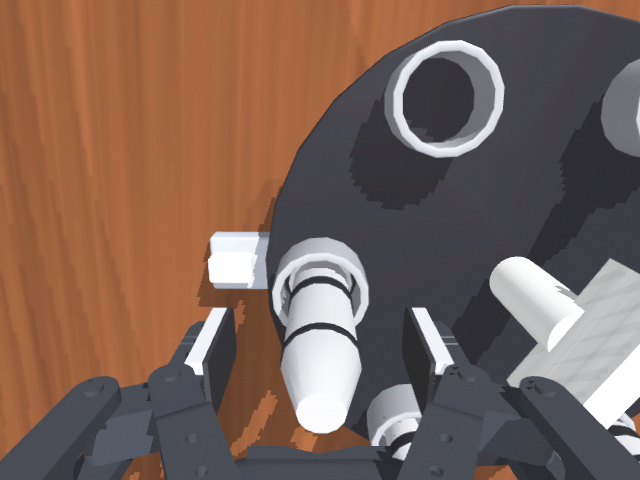

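Centred now (body x≈320). Closing.

>>> servo_tool(increments=[[0, 0, 0, 0, 0, 0, 0.6], [0, 0, 0, 0, 0, 0, 0.8], [0, 0, 0, 0, 0, 0, 1], [0, 0, 0, 0, 0, 0, 1], [0, 0, 0, 0, 0, 0, 1]], force=40)

```text
clock: 10.23
tool_pos: [0.4776, 0.1783, 0.1428]
tcp_rot: [0.0, 0.677, 0.736, 0.0]
ft_force: [-0.5, 0.5, 0.4]
finger_gap: 0.0247
```

>>> servo_tool(increments=[[0, 0, 0, 0, 0, 0, 1], [0, 0, 0, 0, 0, 0, 1], [0, 0, 0, 0, 0, 0, 1], [0, 0, 0, 0, 0, 0, 1], [0, 0, 0, 0, 0, 0, 1]])

```text
clock: 10.65
tool_pos: [0.4776, 0.1782, 0.1428]
tcp_rot: [0.0, 0.677, 0.736, 0.0]
ft_force: [0.2, 0.5, 0.2]
finger_gap: 0.025
```

```bash
python3 -c "
from mv import *
plan(.478,.179,.19,94.9,smax=1)
cv2.imwrite('pics/w9.png',get_image('wrist')[:,:,::-1])"
```

```text
at [0.4776 0.1782 0.1428] yaw 94.85 clk 10.65 gap 0.025 rows 5
[0.01, -0.0, -0.01, 0.01, 0.01, -0.94, 0.0]
[0.01, -0.0, -0.01, 0.01, 0.01, -0.94, 0.0]
[0.01, -0.0, -0.01, 0.01, 0.01, -0.94, 0.0]
[0.01, -0.0, -0.01, 0.01, 0.01, -0.94, 0.0]
[0.01, -0.0, -0.01, 0.01, 0.01, -0.94, 0.0]
```

View pics/w9.png

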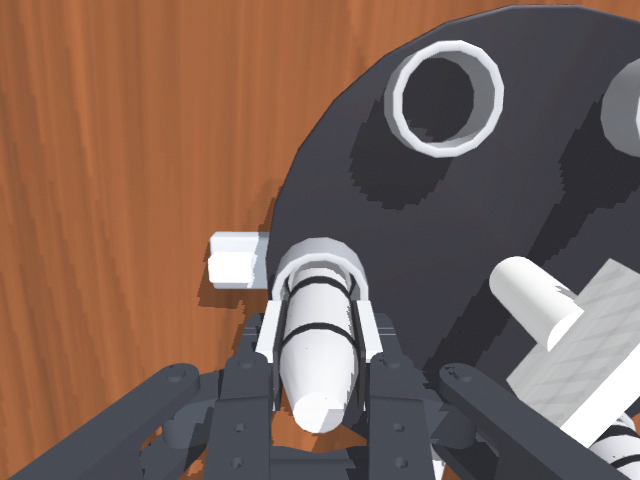

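Gripped (gap 25 mm on the 26 mm body, upright). Lifting.

>>> servo_tool(increments=[[0, 0, 0, 0, 0, -0.6, 1], [0, 0, 0, 0, 0, -1.2, 1], [0, 0, 0, 0, 0, -1.6, 1], [0, 0, 0, 0, 0, -1.6, 1], [0, 0, 0, 0, 0, -1.2, 1]])

```text
clock: 11.12
tool_pos: [0.4746, 0.1777, 0.2036]
tcp_rot: [-0.003, 0.677, 0.736, -0.003]
ft_force: [-0.0, 0.2, -1.7]
finger_gap: 0.0252
```

```bash
python3 -c "
from mv import *
plan(.478,.179,.205,94.9,smax=1)
cv2.imwrite('pics/w10.png',get_image('wrist')[:,:,::-1]);cv2.imwrite('pics/s10.png',get_image('scene')[:,:,::-1])
s=cv2.imread('pics/s10.png');cv2.imwrite('pics/s10c.png',cv2.resize(s[100:340,300:540],None,fx=2.4,fy=2.4))"
```

```text
at [0.4746 0.1777 0.2036] yaw 94.84 clk 11.12 gap 0.0252 rows 5
[-0.1, 0.0, -0.01, 0.02, 0.07, -0.03, 0.0]
[-0.1, 0.0, -0.01, 0.02, 0.07, -0.03, 0.0]
[-0.1, 0.0, -0.01, 0.02, 0.07, -0.03, 0.0]
[-0.1, 0.0, -0.01, 0.02, 0.07, -0.03, 0.0]
[-0.1, 0.0, -0.01, 0.02, 0.07, -0.03, 0.0]
```

View pics/w10.png

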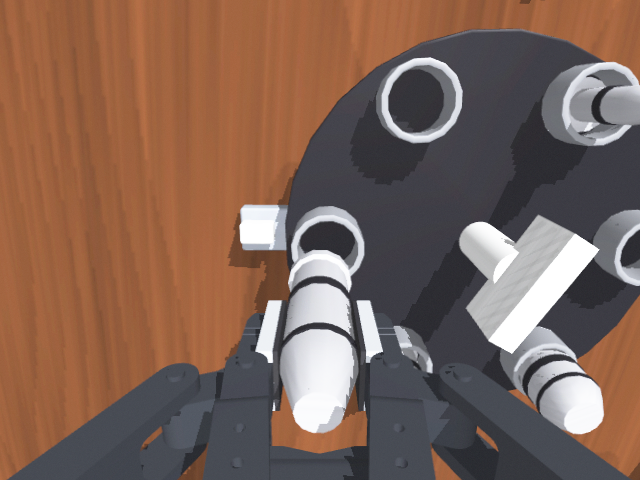

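View pics/s10c.png

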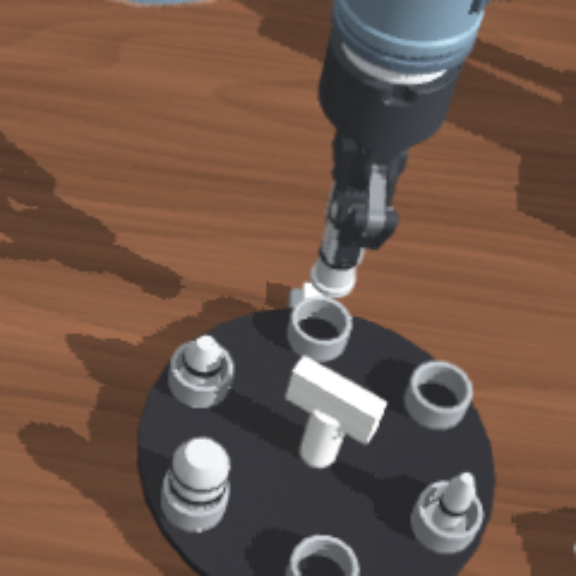

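The objective is clear of its collar and upright in the grip, with its flange above the empty pocket at (328,240). Next is the stage centre by ellipse fit in both views.

```bash
python3 -c "
from mv import *
for n,f,(x0,x1,y0,y1) in [('top','pics/top0.png',(425,478,262,315)),('scene','pics/scene0.png',(204,252,195,237))]:
  g=cv2.cvtColor(cv2.imread(f),cv2.COLOR_BGR2GRAY)[y0:y1,x0:x1]
  m=(g>140).astype(np.uint8)
  cs,h=cv2.findContours(m,cv2.RETR_CCOMP,cv2.CHAIN_APPROX_NONE)
  for c in cs:
    if len(c)>40:
      e=cv2.fitEllipse(c);u=(e[0][0]+x0,e[0][1]+y0);print(n,u,e[1],plane(calibration(n),u,.02).round(4))
plan(.482,-.182,.21,94.9)
"
```

```text
top (450.83741569519043, 287.9399948120117) (38.09549331665039, 39.11161804199219) [ 0.4817 -0.1817  0.02  ]
top (450.68683433532715, 287.8990230560303) (29.330768585205078, 29.748931884765625) [ 0.4818 -0.1814  0.02  ]
scene (227.64544486999512, 215.00970077514648) (28.046113967895508, 33.502498626708984) [ 0.4832 -0.1843  0.02  ]
scene (227.62288093566895, 214.88435554504395) (19.833751678466797, 27.407270431518555) [ 0.483  -0.1844  0.02  ]
at [0.4758 0.1779 0.2047] yaw 94.84 clk 11.22 gap 0.0249 rows 10
[-0.03, 0.0, -0.01, -3.59, -0.24, -0.05, 0.0]
[-0.03, 0.0, -0.01, -3.59, -0.24, -0.05, 0.0]
[-0.03, 0.0, -0.01, -3.59, -0.24, -0.05, 0.0]
[-0.03, 0.0, -0.01, -3.59, -0.24, -0.05, 0.0]
[-0.03, 0.0, -0.01, -3.59, -0.24, -0.05, 0.0]
[-0.03, 0.0, -0.01, -3.59, -0.24, -0.05, 0.0]
[-0.03, 0.0, -0.01, -3.59, -0.24, -0.05, 0.0]
[-0.03, 0.0, -0.01, -3.59, -0.24, -0.05, 0.0]
[-0.03, 0.0, -0.01, -3.59, -0.25, -0.05, 0.0]
[-0.03, 0.0, -0.01, -3.59, -0.25, -0.05, 0.0]
```

>>> servo_tool(increments=[[0, 0, 0, -1.5, -0.1, -0.1, 1], [0, 0, 0, -2.5, -0.2, -0.1, 1], [0, 0, 0, -3, -0.2, 0, 1], [0, 0, 0, -3, -0.2, 0, 1], [0, 0, 0, -3, -0.2, 0, 1]])

```text
clock: 11.63
tool_pos: [0.476, 0.0486, 0.2041]
tcp_rot: [-0.003, 0.673, 0.74, -0.002]
ft_force: [0.8, -0.9, -1.6]
finger_gap: 0.0248
```

>>> servo_tool(increments=[[0, 0, 0, -3, -0.2, 0, 1], [0, 0, 0, -3, -0.2, 0, 1], [0, 0, 0, -3, -0.2, 0, 1], [0, 0, 0, -3, -0.2, 0, 1], [0, 0, 0, -2.5, -0.2, 0, 1]])

```text
clock: 12.05
tool_pos: [0.4762, -0.1033, 0.1994]
tcp_rot: [-0.005, 0.673, 0.74, -0.003]
ft_force: [0.6, -0.5, -1.2]
finger_gap: 0.0248
```

```bash
python3 -c "
from mv import *
plan(.4825,-.183,.19,94.9)"
```

```text
at [ 0.4762 -0.1033  0.1994] yaw 95.43 clk 12.05 gap 0.0248 rows 5
[-0.13, -0.05, 0.11, -1.6, -0.02, 0.18, 0.0]
[-0.13, -0.05, 0.11, -1.6, -0.02, 0.18, 0.0]
[-0.13, -0.05, 0.11, -1.6, -0.02, 0.18, 0.0]
[-0.13, -0.05, 0.11, -1.6, -0.01, 0.18, 0.0]
[-0.13, -0.05, 0.11, -1.6, -0.01, 0.19, 0.0]
```

>>> servo_tool(increments=[[-0.2, 0, 0.1, -2, 0, 0, 1], [-0.2, 0, 0.1, -2, 0, 0, 1], [-0.2, 0, 0.1, -1.8, 0, 0, 1], [-0.1, 0, 0.1, -1.2, 0, 0, 1], [0, 0, 0, -0.5, 0, 0, 1]])

```text
clock: 12.47
tool_pos: [0.4802, -0.1854, 0.1944]
tcp_rot: [-0.004, 0.678, 0.735, 0.001]
ft_force: [0.4, 0.5, -1.5]
finger_gap: 0.0247
```

>>> servo_tool(increments=[[0, 0, 0, 0, 0, 0, 1], [0, 0, 0, 0, 0, 0, 1], [0, 0, 0, 0, 0, 0, 1], [0, 0, 0, 0, 0, 0, 1], [0, 0, 0, 0, 0, 0, 1]])

```text
clock: 12.88
tool_pos: [0.4793, -0.1829, 0.1925]
tcp_rot: [-0.006, 0.677, 0.736, 0.001]
ft_force: [0.2, -0.4, -1.0]
finger_gap: 0.0251
```

```bash
python3 -c "
from mv import *
plan(.4825,-.183,.15,94.9)
c=calibration('wrist')
cv2.imwrite('pics/w11.png',get_image('wrist')[:,:,::-1])
print(proj(c,np.array([.4825,-.183,.02])))
import pickle;pickle.dump(c,open('w11.pkl','wb'))"
```

```text
at [ 0.4793 -0.1829  0.1925] yaw 94.71 clk 12.88 gap 0.0251 rows 5
[-0.07, -0.12, -0.04, -0.02, 0.07, 0.85, 0.0]
[-0.07, -0.12, -0.04, -0.01, 0.07, 0.85, 0.0]
[-0.07, -0.12, -0.04, -0.01, 0.07, 0.85, 0.0]
[-0.07, -0.12, -0.04, -0.01, 0.07, 0.85, 0.0]
[-0.07, -0.12, -0.04, -0.01, 0.07, 0.85, 0.0]
[324.7162205  244.36143353]
```

View pics/w11.png

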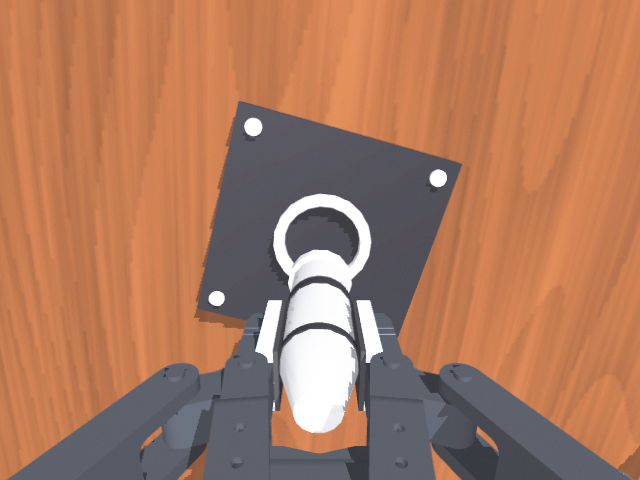

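The ring is centred at about (322,243) and was predicted at (324.7,244.4), so they agree within 1.5 mm. Lowering toward (0.4815,−0.183).

>>> servo_tool(increments=[[-0.1, -0.2, 0, 0, 0.1, 0.7, 1], [-0.1, -0.2, 0, 0, 0, 1, 1], [-0.1, -0.1, 0, 0, 0, 1, 1], [0, -0.1, 0, 0, 0, 0.7, 1], [0, 0, 0, 0, 0, 0.2, 1]])

```text
clock: 13.35
tool_pos: [0.4814, -0.1809, 0.1553]
tcp_rot: [0.002, 0.676, 0.737, -0.0]
ft_force: [-1.3, -1.4, -2.6]
finger_gap: 0.0245
```

```bash
python3 -c "
from mv import *
plan(.4815,-.183,.126,94.9)"
```

```text
at [ 0.4814 -0.1809  0.1553] yaw 94.89 clk 13.35 gap 0.0245 rows 5
[0.02, 0.04, -0.0, -0.04, -0.0, 0.59, 0.0]
[0.02, 0.04, -0.0, -0.04, -0.0, 0.59, 0.0]
[0.02, 0.04, -0.0, -0.04, -0.0, 0.59, 0.0]
[0.02, 0.04, -0.0, -0.04, -0.0, 0.59, 0.0]
[0.02, 0.04, -0.0, -0.04, -0.0, 0.59, 0.0]
```

>>> servo_tool(increments=[[0, 0, 0, -0.1, 0, 0.5, 1], [0, 0, 0, -0.1, 0, 0.6, 1], [0, 0, 0, 0, 0, 0.6, 1], [0, 0, 0, 0, 0, 0.4, 1], [0, 0, 0, 0, 0, 0.1, 1]])

```text
clock: 13.77
tool_pos: [0.4818, -0.1829, 0.1309]
tcp_rot: [0.002, 0.676, 0.737, -0.0]
ft_force: [-0.6, -1.4, -2.0]
finger_gap: 0.0248
```

```bash
python3 -c "
from mv import *
plan(.4815,-.183,.1255,94.9)
c=calibration('wrist')
cv2.imwrite('pics/w12.png',get_image('wrist')[:,:,::-1]);print(proj(c,np.array([.4815,-.183,.02])))"
```

```text
at [ 0.4818 -0.1829  0.1309] yaw 94.92 clk 13.77 gap 0.0248 rows 5
[0.02, 0.04, 0.0, -0.0, -0.01, 0.11, 0.0]
[0.02, 0.04, 0.0, -0.0, -0.01, 0.11, 0.0]
[0.02, 0.04, 0.0, -0.0, -0.01, 0.11, 0.0]
[0.02, 0.04, 0.0, -0.0, -0.01, 0.11, 0.0]
[0.02, 0.04, 0.0, -0.0, -0.01, 0.11, 0.0]
[316.36313719 281.25565482]
```

View pics/w12.png

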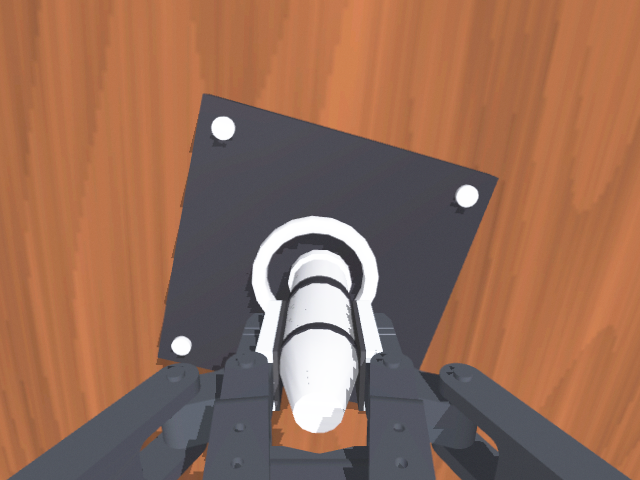

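The flange centre is at about (320,280) and the ring centre at about (315.5,281), so it is 2 mm off and well inside. Lowering the last 6 mm gently.

>>> servo_tool(increments=[[0, 0, 0, 0, -0.1, 0.15, 1], [0, 0, 0, 0, 0, 0.15, 1], [0, 0, 0, 0, 0, 0.1, 1], [0, 0, 0, 0, 0, 0.05, 1], [0, 0, 0, 0, 0, 0, 1]])

```text
clock: 14.23
tool_pos: [0.4811, -0.1834, 0.1267]
tcp_rot: [0.002, 0.676, 0.737, -0.0]
ft_force: [-0.0, -0.2, -2.8]
finger_gap: 0.0249
```

```bash
python3 -c "
from mv import *
plan(.4815,-.183,.125,94.9)"
```

```text
at [ 0.4811 -0.1834  0.1267] yaw 94.91 clk 14.23 gap 0.0249 rows 5
[0.03, 0.05, 0.0, 0.01, 0.01, 0.03, 0.0]
[0.03, 0.05, 0.0, 0.01, 0.01, 0.03, 0.0]
[0.03, 0.05, 0.0, 0.01, 0.01, 0.03, 0.0]
[0.03, 0.05, 0.0, 0.01, 0.01, 0.03, 0.0]
[0.03, 0.05, 0.0, 0.01, 0.01, 0.03, 0.0]
```

>>> servo_tool(increments=[[0, 0, 0, 0, 0, 0.06, 1], [0, 0, 0, 0, 0, 0.06, 1], [0, 0, 0, 0, 0, 0.04, 1], [0, 0, 0, 0, 0, 0, 1], [0, 0, 0, 0, 0, 0, 1]])

```text
clock: 14.65
tool_pos: [0.4815, -0.1836, 0.1255]
tcp_rot: [0.003, 0.676, 0.737, -0.0]
ft_force: [-0.4, -1.2, -2.6]
finger_gap: 0.0248
```

>>> servo_tool(increments=[[0, 0, 0, 0, 0, 0.06, 1], [0, 0, 0, 0, 0, 0.06, 1], [0, 0, 0, 0, 0, 0.04, 1], [0, 0, 0, 0, 0, 0, 1], [0, 0, 0, 0, 0, 0, 1]])

```text
clock: 15.07
tool_pos: [0.4818, -0.1838, 0.1249]
tcp_rot: [0.003, 0.676, 0.737, -0.0]
ft_force: [0.3, -0.2, -0.6]
finger_gap: 0.0249
```

>>> servo_tool(increments=[[0, 0, 0, 0, 0, 0.06, 1], [0, 0, 0, 0, 0, 0.04, 1], [0, 0, 0, 0, 0, 0, 1], [0, 0, 0, 0, 0, 0, 1], [0, 0, 0, 0, 0, 0, 1]])

```text
clock: 15.48
tool_pos: [0.482, -0.1841, 0.1249]
tcp_rot: [0.004, 0.676, 0.737, -0.0]
ft_force: [-2.0, 0.5, 0.9]
finger_gap: 0.0247
```

The foot is down: z is stuck at 0.1249 and the force has turned upward. Opening gradually.

>>> servo_tool(increments=[[0, 0, 0, 0, 0, 0, 0.66], [0, 0, 0, 0, 0, 0, 0.6], [0, 0, 0, 0, 0, 0, 0.5], [0, 0, 0, 0, 0, 0, 0.3], [0, 0, 0, 0, 0, 0, 0]])

```text
clock: 15.9
tool_pos: [0.4826, -0.1845, 0.1248]
tcp_rot: [0.004, 0.676, 0.737, -0.0]
ft_force: [-0.1, -0.0, 0.3]
finger_gap: 0.0655
```

>>> servo_tool(increments=[[0, 0, 0, 0, 0, 0, 0], [0, 0, 0, 0, 0, 0, 0], [0, 0, 0, 0, 0, 0, 0], [0, 0, 0, 0, 0, 0, 0], [0, 0, 0, 0, 0, 0, 0]])

```text
clock: 16.32
tool_pos: [0.4827, -0.1845, 0.1248]
tcp_rot: [0.004, 0.676, 0.737, -0.0]
ft_force: [0.1, -0.1, 0.4]
finger_gap: 0.0853
```

```bash
python3 -c "
from mv import *
plan(.4815,-.183,.25,94.9)
cv2.imwrite('pics/w13.png',get_image('wrist')[:,:,::-1])"
```

```text
at [ 0.4827 -0.1845  0.1248] yaw 94.92 clk 16.32 gap 0.0853 rows 5
[0.07, 0.08, 0.0, 0.01, -0.01, -2.5, 0.0]
[0.07, 0.08, 0.0, 0.02, -0.01, -2.5, 0.0]
[0.07, 0.08, 0.0, 0.02, -0.01, -2.5, 0.0]
[0.07, 0.08, 0.0, 0.03, -0.01, -2.5, 0.0]
[0.07, 0.08, 0.0, 0.03, -0.02, -2.5, 0.0]
```

View pics/w13.png

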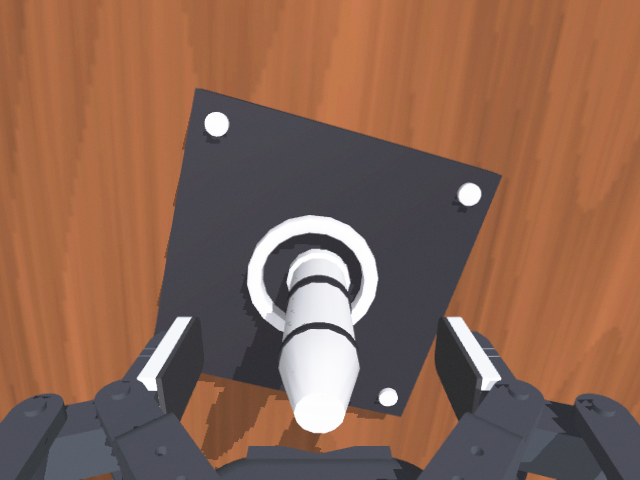

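It stands upright inside the ring and the jaws are clear. Raising straight up.

>>> servo_tool(increments=[[0, 0, 0, 0, 0, -1.5, 0], [0, 0, 0, 0, 0, -2.5, 0], [0, 0, 0, 0, 0, -3, 0], [0, 0, 0, 0, 0, -3, 0], [0, 0, 0, 0, 0, -2, 0]])

```text
clock: 16.78
tool_pos: [0.4784, -0.1816, 0.2426]
tcp_rot: [-0.003, 0.676, 0.737, -0.001]
ft_force: [0.8, -0.7, 0.1]
finger_gap: 0.0852
```

>>> servo_tool(increments=[[0, 0, 0, 0, 0, -1, 0], [0, 0, 0, 0, 0, 0, 0], [0, 0, 0, 0, 0, 0, 0], [0, 0, 0, 0, 0, 0, 0], [0, 0, 0, 0, 0, 0, 0]])

```text
clock: 17.2
tool_pos: [0.4796, -0.1824, 0.2558]
tcp_rot: [0.0, 0.676, 0.737, -0.001]
ft_force: [-0.4, -0.1, -0.2]
finger_gap: 0.0855
```

```bash
python3 -c "
from mv import *
s=robot.read_state();print(s['clock'],s['tool_pos'])
import pickle;pickle.dump(calibration('wrist'),open('w14.pkl','wb'))
cv2.imwrite('pics/w14.png',get_image('wrist')[:,:,::-1]);t=get_image('scene')[:,:,::-1]
cv2.imwrite('pics/s14.png',cv2.resize(t[130:300,140:340],None,fx=3,fy=3))"
```

```text
17.2 [ 0.47961938 -0.18235196  0.25577862]
```

View pics/w14.png

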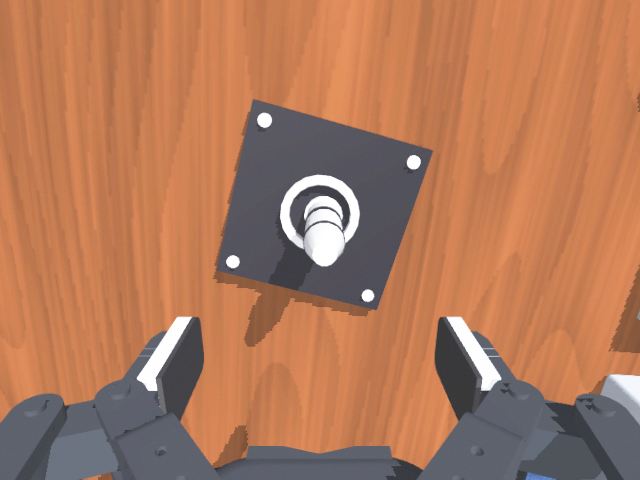

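View pics/s14.png

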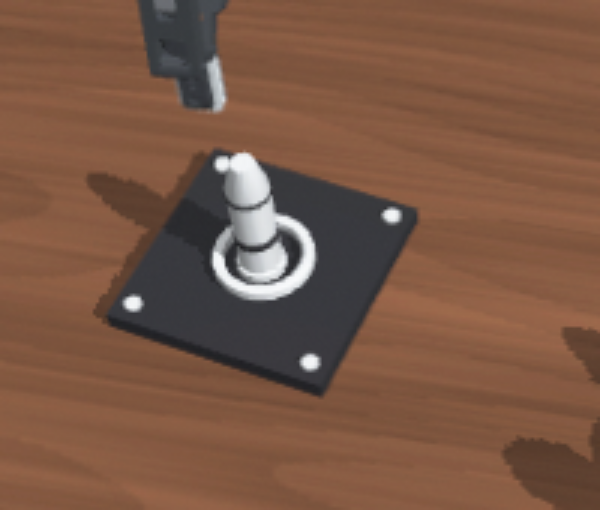

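The flange centre is at about (323,213) and the ring centre at about (320,213), so it is about 2 mm off, upright and released. Handing in.

```bash
python3 -c "
from workcell import robot
print(robot.close_job())"
```

```text
the job is handed in; nothing more can be done
None
```

I turned the carousel about 77° by its handle, let go, lifted the long objective out at the pointer and set it down upright inside the ring. I handed the job in at about 17 s of the 59 s allowed; no verdict is reported.

**Last checks:**
- **Objective:** the wrist and scene pictures show it upright on the plate, about 2 mm off the ring's centre (13 mm allowed). Contact came at the expected height, with TCP z at 0.1249 against 0.1248.
- **Robot:** the gripper is open and about 13 cm above the placing height. The wrist force reads near zero, so it touches nothing.

**Disagreements:**
- **Handle grip:** the gap read 20 mm on the 14 mm bar. I didn't find out why, but the carousel turned rigidly with the hand.
- **Pointer direction:** the camera views differed by up to 3°, about 5 mm at the pocket, within the 18 mm allowed.
- **Objective in its pocket:** the first estimate was 4 mm off across the jaws. I corrected it from the wrist picture before gripping.

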